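Bolt down the lid of the picket drying box

TASK

Shut the open lid of the plywood drying box, press it down on its springy rubber seal until its sliding bolt lines up with the keeper on the box's front rail, and shoot the bolt through the keeper until it is fully home, so that it holds the lid down when you let go. Feel the bolt in, never ram it against the keeper, and leave the paints, pickets and tools around where they are.

Things in the scene. Friction and masses are not known exactly. Their poses are not given: they have to be found in the camera images.
- drybox: the drying box: plywood, 320 mm deep (x) by 340 mm wide (y) by 130 mm high, fixed to the bench. Origin: centre of its underside; its x axis points from the front rail to the rear hinges, z up. The front rail (60 mm wide, top 130 mm up, x from -160 to -100 mm) carries the keeper. Behind it lies the inset lid, 242 mm long (x from -98 to 144 mm), 310 mm wide, 15 mm thick, its top level with the rail when shut
- lid (a joint): opening angle of the lid (rad): 0 = top level with the front rail, grows as the front edge rises; range -0.008 to 1.2. Hinge line: along the box's y at x = 146 mm, z = 130 mm. Stiff hinges keep the lid where it is left, but on the tall rubber seal under its front edge (met at about 0.065) it springs up again: let go there, it rests at about 0.05
- lid_edge (a point): middle of the lid's front edge, on its top face, 244 mm from the hinge line. It meets the seal 16 mm above level. Pressing it on down to level takes about 10 N at the drawn-back bolt's knob, about 0.5 N less for each mm higher
- bolt (a joint): travel of the sliding bolt (m) on top of the lid: 0 = drawn back, 0.036 = fully home; it moves towards the front rail, along the box's -x, with about 2.5 N of friction. Steel rod 10 mm thick and 140 mm long in two staples, its axis 9 mm above the lid's top, nose chamfered by 0.6 mm
- bolt_tip (a point): centre of the rod's front end face
- bolt_knob (a point): centre of the grip of the bolt's knob, an upright steel cylinder 14 mm thick and 25 mm tall on the rod; this point lies 71 mm behind the tip, 20 mm above the rod's axis and 29 mm above the lid; the knob's top is 11 mm higher. Clear of the staples by 17 mm or more on either side through the whole travel; the lid beside it is bare
- keeper_mouth (a point): point fixed to the box, 14 mm above the front rail's top, halfway between the keeper's highest and lowest fit (axes as the box's). The keeper: a steel strap with a bore 11.5 mm high, 14 wide, 20 long, facing the bolt, screwed down over packers of unknown thickness: the middle of its bore may lie up to 5 mm above or below this point. The bolt meets it with the lid's edge 0 to 10 mm above level
- paint_pot_mid (a point): small paint pot with white cap, 40 mm wide, 45 mm tall, standing on the front rail; this point is at half its height. To be left alone
- sanding_block_mid (a point): cork sanding block, 33 x 63 x 22 mm, lying on the front rail; point at its centre. To be left alone
- picket0: painted pointed picket, 150 x 28 x 6 mm plus its point, lying on the paper; origin under its middle. To be left alone
- picket1: another such picket, to be left alone
- picket2: another such picket, to be left alone
- brush: paint brush, 200 mm long, lying on the bench; origin near its middle. To be left alone
- varnish_tin: tin, 70 mm wide, 90 mm tall, on the bench; origin under its centre. To be left alone
- water_mug: white mug, 76 mm wide, 90 mm tall, on the bench; origin under its centre. To be left alone

How it is judged:
By the outcome, as a careful person would: the job done as asked, in the order asked, and still so for the second after the job is handed in, with the robot touching nothing.
It also fails if it takes over 64 s, if anything falls off the work surface, if the arm or the gripper's body presses on something with over 40 N, if the wrist force passes 120 N, or if a joint passes its speed limit or range.

ROBOT

A 6-joint arm with a two-finger parallel gripper is mounted at the origin on the work surface. World frame = base frame: x ahead of the robot, y to its left, z up, the work surface at z = 0. Lengths are in mm, angles in rad, forces in N, time in s.
With the tool pointing down it reaches from about 300 to 775 mm from the base axis. Payload 14.6 kg.
Tool frame: the origin (TCP) lies at the very end of the fingers, on their centre line; the grasp point (between the pads) lies 19 mm behind it; z points along the fingers, y is the line along which they close (so a half turn about z gives the same grasp; the last joint's range is limited). The gripper opens to 94 mm and grips with 3 to 60 N. Pads are 16 mm wide; open, the fingers measure 119 mm over their backs; the gripper's body (75 mm by 177 mm) begins 78 mm behind the grasp point.
Start: joints at [1.051, 0.3, 1.521, -0, 1.321, -0.067], TCP at [240.613, 494.565, 205.446] pointing down, gripper open.
Joint ranges: [-3.03, 3.03], [-0.79, 2.21], [0.23, 2.52], [-1.04, 4.18], [0, 3.07], [-2.55, 2.55]. Speed limits (rad/s): [2.22, 2.22, 2.57, 3.14, 3.14, 3.14].

INTERFACE

Orientations are given as [roll, pitch, yaw] about the fixed x, y, z axes, in that order (R = Rz(yaw) Ry(pitch) Rx(roll)).
In Python, from cell import manip gives the robot as it stands.
- The arm moves only by the tool servo_tool, never from a script. Its argument "motion" is a list that holds one entry, the list of rows, each a list of 7 numbers: the shift along the world's x, y, z as a fraction of full scale, then the turn, a rotation vector about the world's x, y, z as a fraction of full scale, then the closure, from 0 (fully open) to 1 (shut). In form: [[[x, y, z, rx, ry, rz, gripper], ...]]. A call has 1 to 10 rows; each row is the pose to reach, as a shift and turn from the pose commanded when the call began, turning the shorter way round; what a row does not reach only later rows make up. Full scale, the value 1, is 0.5 m for a shift and pi rad for a turn. A row lasts 1/10 s, in which the tool goes at most 50 mm and 8.59 degrees, less where a joint would pass 70% of its speed; a pose out of reach is approached as far as the arm can. A call with a number of a shift or a turn outside -1 to 1 is refused whole. A call with a gripper value outside its range is refused whole. The fingers move at their own pace and stop on an object; "newtons" is the grip in N (left out, the last holds). Time passes only in rows, so rows that repeat a pose let the fingers close. It gives the time, the measured TCP pose, the force, the opening and the grip force at its end, in the units of the state.
- manip.read_state(): the state, without advancing time (a new reading comes with each control period).
- manip.camera(name): name is "side" or "top" or "wrist"; returns a dict with "frame" (480x640x3 uint8, red, green, blue), "range_z" (480x640 float32, mm along the optical axis (not along the pixel's ray), 0 where there is no reading), "vfov" (degrees; the focal length in pixels is half the picture's height over the tangent of half this angle, whatever the lens; pixels are square), "cx", "cy" (the principal point, pixels), "cam_to_world" (4x4, takes a point from camera to world coordinates). Camera axes: x right, y down, z forward; pixel columns grow to the right and rows downward; lengths in mm; the calibration is good to about 2 mm. The wrist camera is an equidistant fisheye: a pixel r from the principal point sees the ray r / f radians off the axis. A picture is of the moment at which its call begins.
- manip.sign_off(): hands the job in; it is judged then, once.
The state is a dict: "clock": time; "joints": joint angles; "qd": joint speeds; "effort": joint torques, N m; "eef_pos": TCP position; "eef_rot": TCP orientation; "wrist_force": force on the tool from outside, world axes, zero at the start; "moment": the same for the moment, N m; "finger_gap": finger opening in mm; "finger_force": force on a finger pad.
Only numpy, scipy, OpenCV 4.12 (cv2) and the standard library are available. Lean on these libraries where they do the work, as an engineer would, in place of code of your own. Each camera call takes 0.05 s, during which the arm holds its last target. There are 200 camera calls.

## Working session

There is one attempt and no reset: what is moved stays moved. The work goes in short steps, Python scripts to look and compute and a tool call to move; the robot and the scene stay as the last step left them, time stands still between calls to the robot, and variables do not carry over. Pictures are saved under pics/ and viewed, at most 10 in all, crops included, and the job is handed in when it is done.

Besides the shell and the picture viewer there is one more tool, called after "Request:" as name(argument=value, ...), one argument or row to a line, values as JSON. servo_tool: Moves the arm, as the interface text tells. Its arguments: {"type":"object","properties":{"motion":{"type":"array"},"newtons":{"type":"number"}},"required":["motion"]}

```bash
mkdir -p pics
cat > h.py <<'E'
import numpy as np, cv2
from cell import manip
def cam(n):
    c=manip.camera(n); np.savez(f'/tmp/{n}.npz',**{k:np.array(v) for k,v in c.items()}); return c
def load(n): return np.load(f'/tmp/{n}.npz')
def cloud(c):
    h,w=c['range_z'].shape; f=h/2/np.tan(np.radians(float(c['vfov']))/2)
    v,u=np.mgrid[:h,:w]; z=c['range_z'].astype(float)
    P=np.stack([(u-c['cx'])/f*z,(v-c['cy'])/f*z,z,np.ones_like(z)],-1)@np.array(c['cam_to_world']).T
    P[z==0]=np.nan
    return P[...,:3]
def save(n,img): cv2.imwrite(f'pics/{n}.png',img[...,::-1])
E
python3 - <<'E'
from h import *
for n in('top','side'):
    c=cam(n); save(n,c['frame']); print(n,c['vfov'],np.round(c['cam_to_world'],3).tolist())
s=manip.read_state(); print(s)
E
```

```text
top 55.31710928939003 [[-0.027, -0.995, 0.099, 388.485], [-1.0, 0.028, 0.01, 19.088], [-0.012, -0.099, -0.995, 1356.947], [0.0, 0.0, 0.0, 1.0]]
side 53.884269014636345 [[0.933, -0.283, 0.224, 226.725], [-0.36, -0.701, 0.615, -814.029], [-0.017, -0.654, -0.756, 1128.883], [0.0, 0.0, 0.0, 1.0]]
{'clock': 0.1, 'joints': array([ 1.05138432e+00,  3.00443351e-01,  1.52149440e+00,  2.01678044e-05,
        1.32070163e+00, -6.66209902e-02]), 'qd': array([ 0.00066671, -0.00210543,  0.00115399, -0.0010958 ,  0.00018503,
       -0.00140365]), 'effort': array([ 1.23440201e-03, -5.32642579e+01, -3.53288269e+01,  7.10172113e-02,
        2.34550936e-02, -3.87439832e-05]), 'eef_pos': array([240.50799691, 494.37532516, 204.93821762]), 'eef_rot': array([-3.14054955e+00, -8.91743325e-05,  2.68879659e+00]), 'wrist_force': array([-0.09045154,  0.90911206, -0.33711609]), 'moment': array([-0.06581017,  0.01294333, -0.02884748]), 'finger_force': 0.0, 'finger_gap': 93.87506172109954}
```

View pics/top.png

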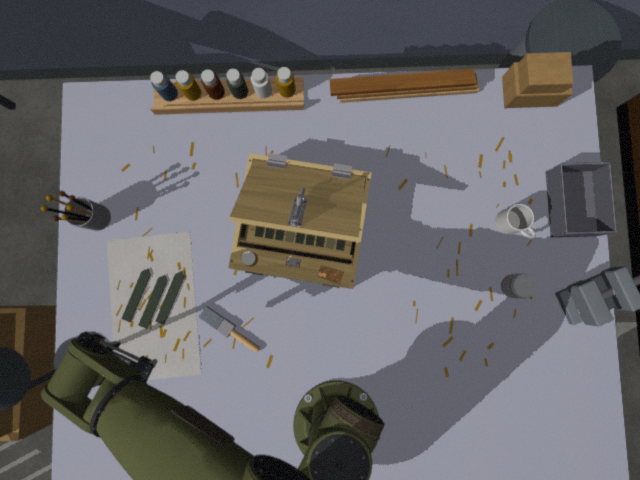

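View pics/side.png

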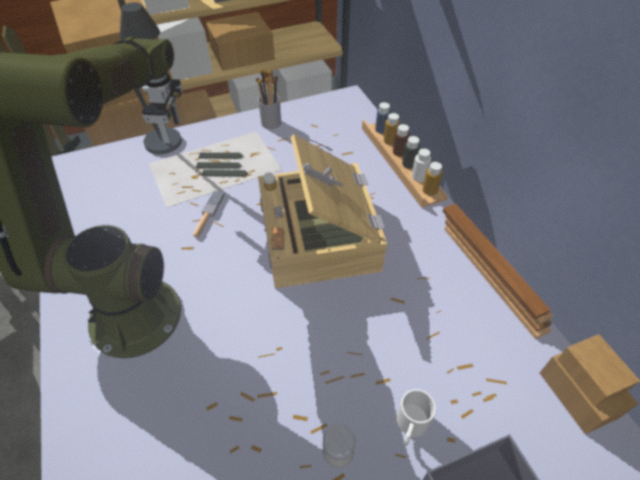

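The top view shows the box around px (300,220), with its hinges at about (277,160) and (342,170). The bolt is at about (298,208), the keeper at (293,262), the pot at (249,258) and the cork at (330,273). The side view shows the lid open about 45–60°.

Run:
```python
from h import *
c=load('top');P=cloud(c)
def p(u,v): return np.round(np.nanmedian(P[v-1:v+2,u-1:u+2].reshape(-1,3),0),1)
for n,(u,v) in dict(hL=(277,160),hR=(342,170),bolt=(298,208),boltbot=(297,222),keeper=(293,262),pot=(249,258),cork=(330,273),rail=(270,266),rail2=(310,270)).items(): print(n,p(u,v))
sub=P[145:300,220:385].reshape(-1,3)
# rail plane points
m=(abs(sub[:,2]-130)<5)
q=sub[m]; print('z130 pts',len(q),np.median(q[:,2]))
r=cv2.minAreaRect(q[:,:2].astype(np.float32)); print('rect',r, cv2.boxPoints(r).tolist())
img=cv2.resize(c['frame'][145:300,225:385],None,fx=4.9,fy=3.8*1.28,interpolation=cv2.INTER_CUBIC)[:600]
d=np.hstack([img]); print(img.shape)
img=cv2.resize(c['frame'][145:300,225:385],(619,600),interpolation=cv2.INTER_CUBIC); save('crop',img)
```

```text
hL [740.7 140.8 135. ]
hR [708.2 -36.  133.5]
bolt [583.9  79.4 262.8]
boltbot [545.2  80.6 292.3]
keeper [460.1 102.  147.3]
pot [472.  214.4 172.6]
cork [428.    5.2 152.5]
rail [452.  165.  128.8]
rail2 [438.1  58.2 131.1]
z130 pts 3911 129.84640612631097
rect ((581.2401733398438, 80.83628845214844), (340.5397644042969, 330.03363037109375), 79.0723876953125) [[386.93768310546875, -55.06416320800781], [710.9869995117188, -117.62818908691406], [775.5426635742188, 216.7367401123047], [451.49334716796875, 279.30078125]]
(600, 784, 3)
```

View pics/crop.png

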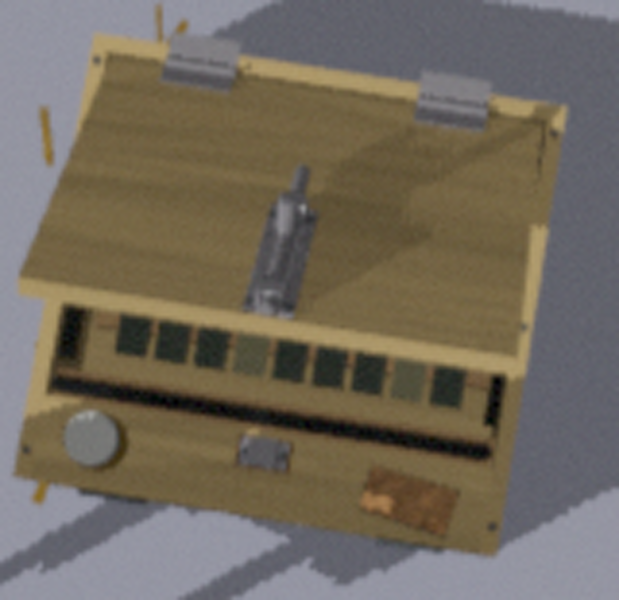

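Crop: the pot is at (92,437), the keeper at (264,453), the cork at (410,500) and the bolt knob at about (288,215), with its staples between (300,200) and (270,300). The box yaw is about -10.9°. Next I'll fit the lid and bolt in box axes.

Run:
```python
from h import *
yaw=np.radians(79.0724-90); ex=np.array([np.cos(yaw),np.sin(yaw)]); ey=np.array([-ex[1],ex[0]])
for n in('top','side'):
    P=cloud(load(n)).reshape(-1,3); P=P[np.isfinite(P[:,0])]
    C0=np.array([581.2,80.8]); d=P[:,:2]-C0; B=np.c_[d@ex,d@ey,P[:,2]]
    B=B[(abs(B[:,0])<220)&(abs(B[:,1])<220)&(B[:,2]>15)]
    rl=B[abs(B[:,2]-130)<4]; rl=rl[rl[:,0]<-60]
    for q in (1,5,95,99): print(n,'pct',q,np.round(np.percentile(B[(B[:,2]>100)&(B[:,2]<136)],q,axis=0),1), 'rail',np.round(np.percentile(rl,q,axis=0),1))
    print('rail z',np.median(rl[:,2]))
    # lid plane: RANSAC on z>145, x> -110
    L=B[(B[:,2]>160)&(B[:,0]>-90)&(abs(B[:,1])<150)]
    rng=np.random.default_rng(0); best=0
    for _ in range(300):
        a=L[rng.choice(len(L),3,False)]; nn=np.cross(a[1]-a[0],a[2]-a[0]); nn/=np.linalg.norm(nn)+1e-9
        s=abs((L-a[0])@nn)<3; 
        if s.sum()>best: best=s.sum(); inl=s
    c=L[inl].mean(0); nn=np.linalg.svd(L[inl]-c)[2][2]; nn*=np.sign(nn[2])
    th=np.arctan2(nn[0],nn[2]); print('lid n',nn,'theta',th,'hinge x at z130', c[0]+(c[2]-130)*nn[2]/nn[0],len(L),best)
    h=(B-c)@nn; r=(c-B)@np.array([np.cos(th),0,-np.sin(th)])  # along lid toward front
    r0=(c[0]-146)*0
    hx=c[0]+(c[2]-130)*nn[2]/nn[0]
    R=(hx-B[:,0])*np.cos(th)+(B[:,2]-130)*np.sin(th)
    m=abs(h)<4; print('lid r pct',np.percentile(R[m&(B[:,2]>140)],[1,99]))
    k=(h>5)&(h<60)&(R>40)&(R<240)&(abs(B[:,1])<60)
    for row in sorted(np.c_[R[k],B[k,1],h[k]].tolist())[::max(1,k.sum()//30)]: print(np.round(row,1),end=' ')
    print(k.sum())
```

```text
top pct 1 [-164.2 -169.1  102. ] rail [-164.4 -168.1  126.1]
top pct 5 [-160.4 -164.7  105.6] rail [-162.  -160.5  126.6]
top pct 95 [152.4 160.3 134. ] rail [-90.7 159.8 133. ]
top pct 99 [160.2 168.2 135.5] rail [-68.3 167.8 133.7]
rail z 129.6131455472946
lid n [0.64219402 0.00109779 0.76654134] theta 0.6973575849770495 hinge x at z130 141.01869438564395 6602 5692
lid r pct [ 18.08276779 245.1968331 ]
[105.5   5.3   7.3] [115.3  -3.7  13.3] [120.2  -4.8   7.7] [ 1.255e+02 -1.000e-01  1.410e+01] [131.3  -1.   15.6] [140.4   2.6  15.5] [146.8  -8.4  16.4] [154.2  -4.7  15.2] [174.    5.9  38.2] [176.2  -1.6  41.5] [178.2  -5.2  28.2] [179.9   2.6  40.5] [180.7   2.   31.9] [181.    3.9  25.5] [181.6   2.   35.7] [182.2   2.2  39.3] [182.8  -0.7  34.1] [183.7   3.4  24.6] [184.6   4.8   9.3] [186.7  -0.3  12. ] [193.3   3.6  13.6] [199.    2.5  12.2] [202.7  -3.1  10.2] [208.4  -1.6  11.5] [214.7  -5.1  11.2] [218.8  -3.2  14.4] [2.283e+02 1.000e-01 1.560e+01] [231.7  -5.   19.6] [235.5  -1.   18.9] [237.4  -8.8  12.8] [238.2  -4.2  12.5] [239.2   5.3  14.5] 189
side pct 1 [-164.7 -1
[... 330 characters left out ...]
x at z130 141.98953958133976 3638 3076
lid r pct [ 18.03548012 246.40382415]
[109.9  -2.6   8.7] [116.9  -1.8  12.5] [122.8   0.4  11.2] [129.9   1.1  10.8] [135.6   0.3   8.4] [145.1  -5.4  13.1] [150.5  -2.8  15.9] [153.5  -3.4  10.5] [155.9  -6.5  16.6] [158.4  -3.3   7.6] [160.4   0.3  15.4] [166.1  -0.6   8.9] [171.8  -1.6   6.6] [174.   -2.   34.8] [177.9  -0.6  31.2] [179.5  -2.2  11.2] [181.   -1.7  34.5] [182.1   6.3  38.3] [183.4   1.6  29.9] [185.   -3.5  25.8] [187.3   0.   21. ] [191.5  -2.    8.3] [199.3  -2.8   8.7] [203.7   0.7  15. ] [211.8  -3.7  10.6] [216.2  -3.4  11.8] [222.3  -1.9   6.8] [230.8  -7.4  11.4] [233.9  -8.4  10.6] [237.2  -9.9  10.1] [239.2  -6.1   9.3] 211
```

The lid angle is about 0.697 rad, the knob is about 178 mm from the hinge line, and the bolt lies near box y ≈ 0. I'll go above the lid with open fingers straddling the bolt, closing along the box's y axis.

Request:
servo_tool(
  motion=[
    [[0, 0, 0.1, 0, 0, 0, 0], [0, 0, 0.2, 0, 0, 0, 0], [0, 0, 0.3, 0, 0, 0, 0], [0, 0, 0.38, 0, 0, 0, 0], [0.69, -0.83, 0.38, 0, 0, 0.083, 0], [0.69, -0.83, 0.38, 0, 0, 0.083, 0], [0.69, -0.83, 0.38, 0, 0, 0.083, 0], [0.69, -0.83, 0.38, 0, 0, 0.083, 0], [0.69, -0.83, 0.38, 0, 0, 0.083, 0], [0.69, -0.83, 0.38, 0, 0, 0.083, 0]],
  ],
)

```text
clock: 1.1
eef_pos: [430.9, 265.0, 395.3]
eef_rot: [-3.141, -0.0, 2.95]
wrist_force: [0.8, 1.0, -0.2]
finger_gap: 93.6
finger_force: 0.0
```

```bash
python3 -c "
from h import *
s=manip.read_state(); print(s['clock'],s['eef_pos'],s['eef_rot'],s['joints'],s['wrist_force'])"
```

```text
1.1 [430.89378141 265.02822345 395.33785628] [-3.14146368e+00 -2.13957439e-04  2.94971500e+00] [ 4.78993703e-01  1.32177217e-01  1.29343314e+00  3.23303307e-05
  1.71623006e+00 -8.99920305e-01] [ 0.76171255  1.00413499 -0.19712182]
```

Request:
servo_tool(
  motion=[
    [[0.31, -0.372, -0.03, 0, 0, 0, 0], [0.31, -0.372, -0.03, 0, 0, 0, 0], [0.31, -0.372, -0.03, 0, 0, 0, 0], [0.31, -0.372, -0.03, 0, 0, 0, 0], [0.31, -0.372, -0.03, 0, 0, 0, 0], [0.31, -0.372, -0.03, 0, 0, 0, 0], [0.31, -0.372, -0.03, 0, 0, 0, 0]],
  ],
)

```text
clock: 1.8
eef_pos: [585.2, 80.3, 379.6]
eef_rot: [-3.141, -0.001, 2.948]
wrist_force: [0.1, 0.5, 0.6]
finger_gap: 94.2
finger_force: 0.0
```

```bash
python3 -c "
from h import *
s=manip.read_state(); print(s['clock'],s['eef_pos'],s['eef_rot'],s['joints'],s['wrist_force'])
c=cam('wrist'); save('wrist1',c['frame']); print(c['vfov'],c['cx'],c['cy'],np.round(c['cam_to_world'],3).tolist())"
```

```text
1.8 [585.24158375  80.32206783 379.63375223] [-3.14133739e+00 -1.47215453e-03  2.94817899e+00] [ 7.43309150e-02  3.40279454e-01  1.07436609e+00  1.45097955e-04
  1.72843434e+00 -1.30302927e+00] [0.13777525 0.53017931 0.63750227]
65.70646984690485 321.81213970138754 239.39506602208886 [[0.192, 0.944, 0.267, 507.168], [0.981, -0.185, -0.052, 95.387], [0.0, 0.272, -0.962, 559.742], [0.0, 0.0, 0.0, 1.0]]
```

View pics/wrist1.png

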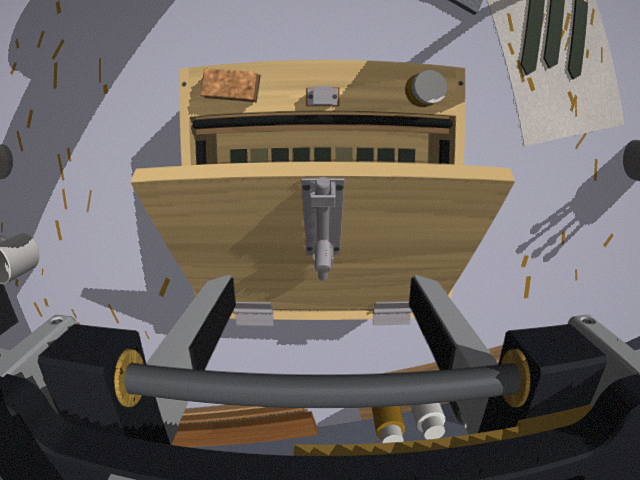

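The wrist view shows the fingers straddling the bolt symmetrically: finger inner edges at px 235 and 412, the bolt at px 323. I'll descend onto the lid and swing it down along the arc.

Request:
servo_tool(
  motion=[
    [[0, 0, -0.08, 0, 0, 0, 0], [0, 0, -0.16, 0, 0, 0, 0], [0, 0, -0.22, 0, 0, 0, 0], [0, 0, -0.24, 0, 0, 0, 0], [0, 0, -0.25, 0, 0, 0, 0], [0, 0, -0.258, 0, 0, 0, 0], [0, 0, -0.264, 0, 0, 0, 0], [0, 0, -0.27, 0, 0, 0, 0]],
  ],
)

```text
clock: 2.65
eef_pos: [585.4, 80.9, 246.4]
eef_rot: [3.141, 0.002, 2.95]
wrist_force: [-0.3, 1.0, 1.5]
finger_gap: 94.2
finger_force: 0.4
```

Request:
servo_tool(
  motion=[
    [[-0.009, 0.002, -0.009, 0, 0, 0, 0], [-0.018, 0.004, -0.018, 0, 0, 0, 0], [-0.028, 0.005, -0.034, 0, 0, 0, 0], [-0.037, 0.007, -0.05, 0, 0, 0, 0], [-0.045, 0.009, -0.067, 0, 0, 0, 0], [-0.052, 0.01, -0.084, 0, 0, 0, 0], [-0.058, 0.011, -0.102, 0, 0, 0, 0], [-0.064, 0.012, -0.12, 0, 0, 0, 0], [-0.069, 0.013, -0.138, 0, 0, 0, 0]],
  ],
)

```text
clock: 3.55
eef_pos: [550.3, 87.4, 175.7]
eef_rot: [3.142, -0.0, 2.95]
wrist_force: [-0.4, 0.9, 1.1]
finger_gap: 94.0
finger_force: 0.7
```

```bash
cat >> h.py <<'E'
yaw=np.radians(79.0724-90); ex=np.array([np.cos(yaw),np.sin(yaw)]); ey=np.array([-ex[1],ex[0]]); C0=np.array([581.2,80.8])
def box(P):
    d=P[...,:2]-C0; return np.stack([d@ex,d@ey,P[...,2]],-1)
def fish(c):
    h,w=c['range_z'].shape; f=h/2/np.tan(np.radians(float(c['vfov']))/2)
    v,u=np.mgrid[:h,:w]; z=c['range_z'].astype(float); a=u-c['cx'];b=v-c['cy']; r=np.hypot(a,b)+1e-9; t=np.tan(r/f)
    P=np.stack([a/r*t*z,b/r*t*z,z,np.ones_like(z)],-1)@np.array(c['cam_to_world']).T
    P[z==0]=np.nan; return P[...,:3]
def lidangle(B):
    L=B.reshape(-1,3); L=L[np.isfinite(L[:,0])]; L=L[(abs(L[:,1])>25)&(abs(L[:,1])<140)]
    L=L[(L[:,0]>-60)&(L[:,0]<110)&(L[:,2]>120)]
    best=0; rng=np.random.default_rng(0)
    for _ in range(300):
        a=L[rng.choice(len(L),2,False)]; 
        if abs(a[0,0]-a[1,0])<20: continue
        s=(a[1,2]-a[0,2])/(a[1,0]-a[0,0]); m=abs(L[:,2]-a[0,2]-s*(L[:,0]-a[0,0]))<2
        if m.sum()>best: best=m.sum(); inl=m
    p=np.polyfit(L[inl,0],L[inl,2],1); return -np.arctan(p[0]), np.polyval(p,141.5), best
E
python3 - <<'E'
from h import *
print('top',lidangle(box(cloud(cam('top'))))); c=cam('wrist'); print('wrist',lidangle(box(fish(c)))); save('wrist2',c['frame'])
E
```

```text
top (np.float64(0.2496696114295677), np.float64(129.48065850713056), np.int64(1859))
wrist (np.float64(0.2366401126471149), np.float64(130.35474300577545), np.int64(38527))
```

View pics/wrist2.png

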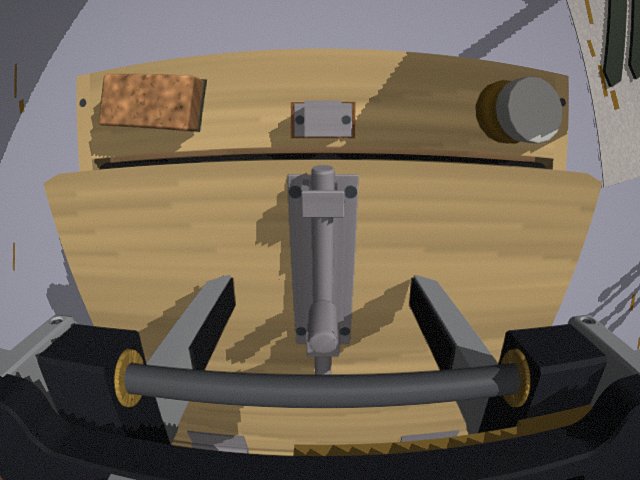

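The wrist view shows the lid at about 0.24 rad, the bolt tip at (322,172) pointing at the keeper (322,118), and the pot and cork untouched. I'll continue down onto the seal.

Request:
servo_tool(
  motion=[
    [[-0.004, 0.001, -0.02, 0, 0, 0, 0], [-0.007, 0.001, -0.038, 0, 0, 0, 0], [-0.009, 0.002, -0.054, 0, 0, 0, 0], [-0.01, 0.002, -0.064, 0, 0, 0, 0], [-0.01, 0.002, -0.07, 0, 0, 0, 0], [-0.01, 0.002, -0.074, 0, 0, 0, 0], [-0.01, 0.002, -0.078, 0, 0, 0, 0], [-0.01, 0.002, -0.078, 0, 0, 0, 0]],
  ],
)

```text
clock: 4.45
eef_pos: [545.5, 88.4, 137.4]
eef_rot: [-3.142, -0.0, 2.95]
wrist_force: [-1.2, 0.2, 1.5]
finger_gap: 94.0
finger_force: 0.7
```

Run:
```python
from h import *
s=manip.read_state(); print(s['eef_pos'],s['wrist_force'],box(s['eef_pos']))
c=cam('wrist'); B=box(fish(c)); print('wrist',lidangle(B)); np.save('/tmp/B.npy',B)
F=B.reshape(-1,3); F=F[np.isfinite(F[:,0])]
k=F[(abs(F[:,1])<12)&(F[:,0]>-70)&(F[:,0]<0)&(F[:,2]>168)&(F[:,2]<190)]
print('knob top',len(k),np.median(k,0),k.min(0),k.max(0))
k=F[(abs(F[:,1])<40)&(F[:,0]>-140)&(F[:,0]<-106)&(F[:,2]>138)&(F[:,2]<165)]
print('keeper',len(k),np.median(k,0),np.percentile(k,2,0),np.percentile(k,98,0))
r=F[(abs(F[:,1])<60)&(abs(F[:,1])>30)&(F[:,0]>-150)&(F[:,0]<-108)&(abs(F[:,2]-130)<8)]
print('rail z',np.median(r[:,2]), 'noise',r[:,2].std())
print('top',lidangle(box(cloud(cam('top')))))
```

```text
[545.45422857  88.36085937 137.41579495] [-1.23943144  0.23136626  1.49016219] [-36.53091189   0.64749198 137.41579495]
wrist (np.float64(0.03889117719184963), np.float64(130.714642427283), np.int64(39746))
knob top 928 [-38.2650623    0.56343786 177.03464903] [-43.06458527  -6.43918169 168.00386638] [-28.6699204    7.32612674 179.39561879]
keeper 2037 [-121.88938378    0.70159432  149.64868325] [-131.78534339   -8.72218768  148.22617719] [-106.80445361   10.49900096  152.58899382]
rail z 130.77803663104842 noise 0.6801488505311668
top (np.float64(0.04070650664050016), np.float64(129.62572545717342), np.int64(1937))
```

The lid is on the seal (≈0.04 rad) and the knob is centred between the fingers. I'll raise 12 mm and close on the knob.

Request:
servo_tool(
  motion=[
    [[0, 0, 0.01, 0, 0, 0, 0], [0, 0, 0.022, 0, 0, 0, 0], [0, 0, 0.022, 0, 0, 0, 0.3], [0, 0, 0.022, 0, 0, 0, 0.5], [0, 0, 0.022, 0, 0, 0, 0.7], [0, 0, 0.022, 0, 0, 0, 0.8], [0, 0, 0.022, 0, 0, 0, 0.9], [0, 0, 0.022, 0, 0, 0, 1], [0, 0, 0.022, 0, 0, 0, 1], [0, 0, 0.022, 0, 0, 0, 1]],
  ],
  newtons=40,
)

```text
clock: 5.55
eef_pos: [545.5, 88.4, 148.4]
eef_rot: [-3.142, -0.0, 2.95]
wrist_force: [-0.3, 0.0, 0.1]
finger_gap: 33.4
finger_force: 0.0
```

Run:
```python
from h import *
s=manip.read_state(); print(s['eef_pos'],s['wrist_force'],box(s['eef_pos']),s['finger_gap'],s['finger_force'])
c=cam('wrist'); B=box(fish(c)); print('wrist',lidangle(B)); np.save('/tmp/B.npy',B)
im=c['frame'][60:260,210:440]; save('wrist3',cv2.resize(im,(690,600),interpolation=cv2.INTER_CUBIC))
```

```text
[545.53412545  88.36423218 148.44247788] [-0.34904533  0.0404788   0.10425027] [-36.45310312   0.66594956 148.44247788] 33.36025053471238 0.0
wrist (np.float64(0.05156275199243459), np.float64(130.68011435114445), np.int64(33204))
```

View pics/wrist3.png

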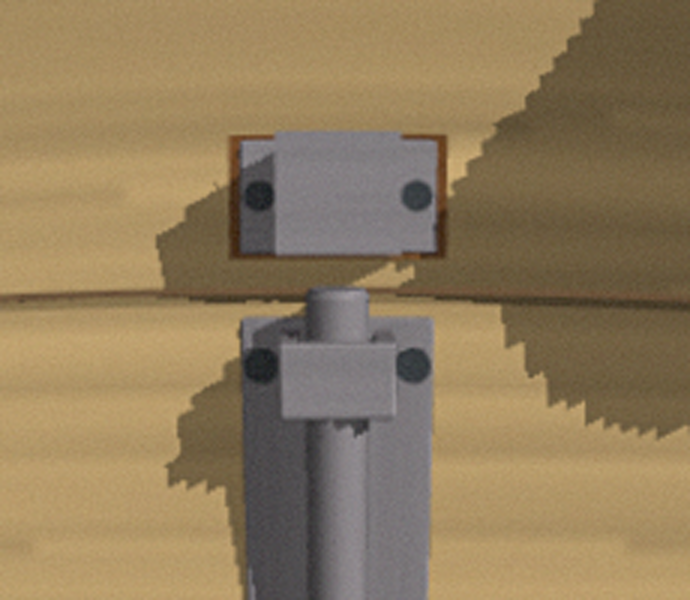

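Crop: the keeper strap spans cols 275–400 with its mouth edge near row 255, and it sits on brown packers. The rod tip is at (338,288), laterally aligned. I'll read the heights from depth while the fingers finish closing.

Request:
servo_tool(
  motion=[
    [[0, 0, 0, 0, 0, 0, 1], [0, 0, 0, 0, 0, 0, 1], [0, 0, 0, 0, 0, 0, 1], [0, 0, 0, 0, 0, 0, 1]],
  ],
  newtons=40,
)

```text
clock: 6.0
eef_pos: [545.6, 88.5, 148.5]
eef_rot: [3.141, 0.0, 2.95]
wrist_force: [0.5, 2.8, 0.9]
finger_gap: 13.2
finger_force: 40.0
```

Run:
```python
from h import *
B=np.mean([box(fish(cam('wrist'))) for _ in range(6)],0); print(lidangle(B))
def reg(n,c0,c1,r0,r1):
    q=B[60+r0//3:60+r1//3,210+c0//3:210+c1//3].reshape(-1,3); print(n,np.round(np.nanmedian(q,0),2),'sd',np.nanstd(q[:,2]).round(2))
reg('top',290,390,155,235); reg('top front',290,390,215,245); reg('earR',408,428,150,180); reg('earR2',408,430,215,245); reg('earL',245,268,215,245)
reg('packerR',440,447,150,240);reg('packerL',230,238,150,240)
reg('railL',20,140,130,240); reg('railR',540,660,150,240); reg('railnearL',30,200,262,280)
reg('staple',295,385,360,400); reg('plate',255,290,450,560); reg('lidL',30,200,500,560); reg('rodtip',325,352,300,330); reg('rod',325,352,450,560)
s=manip.read_state(); print(s['eef_pos'],box(s['eef_pos']),s['finger_gap'],s['finger_force'],s['wrist_force'])
```

```text
(np.float64(0.051437277815095384), np.float64(130.70686987145058), np.int64(39115))
top [-122.15    0.86  149.61] sd 0.27
top front [-116.84    0.85  149.58] sd 0.26
earR [-127.72   14.52  134.2 ] sd 0.28
earR2 [-116.47   14.84  134.17] sd 0.27
earL [-116.51  -13.58  134.13] sd 0.3
packerR [-122.61   19.13  132.19] sd 0.49
packerL [-122.88  -17.37  132.23] sd 0.29
railL [-125.64  -45.19  130.73] sd 0.28
railR [-123.56   47.57  130.81] sd 0.29
railnearL [-109.9   -38.71  130.74] sd 0.28
staple [-93.55   0.81 159.84] sd 0.28
plate [-69.78 -10.51 143.61] sd 0.4
lidL [-65.29 -38.54 141.33] sd 0.3
rodtip [-102.98    0.82  157.12] sd 0.3
rod [-72.92   0.79 155.58] sd 0.39
[545.57766324  88.46201231 148.47422368] [-36.4288908    0.77021009 148.47422368] 12.909279565300634 39.99992251396179 [2.09421203 3.35703067 0.10144564]
```

By the depths (20 mm wide strap, so about 3 mm walls), the bore centre is ≈10 mm above the rail, so the lid edge should be ≈1 mm above level (θ≈0.004). The knob is gripped at 40 N. I'll press down ~8.4 mm along the arc.

Request:
servo_tool(
  motion=[
    [[-0.0004, 0.0001, -0.003, 0, 0, 0, 1], [-0.0009, 0.0002, -0.006, 0, 0, 0, 1], [-0.0014, 0.0003, -0.009, 0, 0, 0, 1], [-0.0019, 0.0004, -0.012, 0, 0, 0, 1], [-0.0023, 0.0005, -0.015, 0, 0, 0, 1], [-0.0026, 0.0005, -0.0168, 0, 0, 0, 1], [-0.0026, 0.0005, -0.0168, 0, 0, 0, 1]],
  ],
  newtons=50,
)

```text
clock: 7.0
eef_pos: [545.0, 88.6, 141.3]
eef_rot: [3.141, 0.003, 2.95]
wrist_force: [-0.8, 2.7, 10.2]
finger_gap: 13.1
finger_force: 50.0
```

```bash
cat >> h.py <<'E'
def rep(n=5):
    B=np.mean([box(fish(cam('wrist'))) for _ in range(n)],0); print('lid',lidangle(B))
    def reg(n,c0,c1,r0,r1):
        q=B[60+r0//3:60+r1//3,210+c0//3:210+c1//3].reshape(-1,3); print(n,np.round(np.nanmedian(q,0),2),'sd',np.nanstd(q[:,2]).round(2))
    s=manip.read_state(); print(s['eef_pos'],box(s['eef_pos']),s['finger_gap'],s['finger_force'],s['wrist_force'])
    F=B.reshape(-1,3); F=F[np.isfinite(F[:,0])]
    x=lambda a,b,y0,y1: np.median(F[(F[:,0]>a)&(F[:,0]<b)&(F[:,1]>y0)&(F[:,1]<y1)],0).round(2)
    print('rail',x(-125,-106,30,60),'kpr',x(-130,-115,-5,7),'rod',x(-80,-65,-.5,2),'rodfront',x(-104,-101,-.5,2),'staple',x(-96,-90,-4,6))
    q=F[(abs(F[:,1]-.8)<1)&(F[:,0]>-118)&(F[:,0]<-98)]; q=q[np.argsort(-q[:,0])]
    print('profile',[(a,np.round(np.median(q[abs(q[:,0]-a)<.5][:,2]),1) if (abs(q[:,0]-a)<.5).any() else None) for a in range(-98,-118,-1)])
E
python3 - <<'E'
from h import *
rep()
E
```

```text
lid (np.float64(0.012122498415208826), np.float64(130.76785693456915), np.int64(39537))
[545.01740731  88.63006394 141.29656637] [-37.01084519   0.82900768 141.29656637] 12.924849381539158 50.003365874290466 [-2.23917301  2.85901127 10.03400977]
rail [-115.69   44.74  130.79] kpr [-122.5     1.31  149.62] rod [-66.48   0.81 147.65] rodfront [-102.47    0.84  147.57] staple [-92.96   1.06 150.61]
profile [(-98, np.float64(150.8)), (-99, np.float64(150.8)), (-100, np.float64(149.1)), (-101, np.float64(147.5)), (-102, np.float64(147.6)), (-103, np.float64(147.6)), (-104, np.float64(147.6)), (-105, np.float64(147.6)), (-106, np.float64(147.6)), (-107, np.float64(144.7)), (-108, np.float64(130.8)), (-109, np.float64(130.8)), (-110, np.float64(130.8)), (-111, np.float64(131.4)), (-112, np.float64(132.1)), (-113, np.float64(149.5)), (-114, np.float64(149.5)), (-115, np.float64(149.5)), (-116, np.float64(149.5)), (-117, np.float64(149.5))]
```

Rod axis is ≈11.8 mm above the rail at the nose, still ~1.7 mm too high. I'll press a bit more and then recheck.

Request:
servo_tool(
  motion=[
    [[0, 0, -0.0015, 0, 0, 0, 1], [-0.0004, 0, -0.003, 0, 0, 0, 1], [-0.0004, 0, -0.003, 0, 0, 0, 1]],
  ],
)

```text
clock: 7.55
eef_pos: [545.0, 88.6, 140.1]
eef_rot: [3.141, 0.004, 2.95]
wrist_force: [-1.3, 2.8, 12.4]
finger_gap: 12.7
finger_force: 50.0
```

Run:
```python
from h import *
rep()
```

```text
lid (np.float64(0.005634001579973576), np.float64(130.78088174025854), np.int64(39722))
[545.02171752  88.63127449 140.06804251] [-37.00684262   0.83101336 140.06804251] 12.951179156347639 50.00387728214264 [-1.34641896  2.46311524 11.56876838]
rail [-115.8    44.68  130.78] kpr [-122.46    0.87  149.58] rod [-66.42   0.81 146.24] rodfront [-102.44    0.84  146.14] staple [-92.92   0.83 149.11]
profile [(-98, np.float64(149.2)), (-99, np.float64(149.2)), (-100, np.float64(146.5)), (-101, np.float64(146.1)), (-102, np.float64(146.2)), (-103, np.float64(146.0)), (-104, np.float64(146.2)), (-105, np.float64(146.0)), (-106, np.float64(145.8)), (-107, np.float64(141.4)), (-108, np.float64(130.9)), (-109, np.float64(130.7)), (-110, np.float64(130.6)), (-111, np.float64(131.6)), (-112, np.float64(132.2)), (-113, np.float64(149.5)), (-114, np.float64(149.7)), (-115, np.float64(149.4)), (-116, np.float64(149.7)), (-117, np.float64(149.6))]
```

Rod axis is now ≈10.3 mm above the rail against ≈10.1 for the bore. I'll slide gently up towards the mouth.

Request:
servo_tool(
  motion=[
    [[-0.002, 0.0004, 0, 0, 0, 0, 1], [-0.004, 0.0008, 0, 0, 0, 0, 1], [-0.006, 0.0012, 0, 0, 0, 0, 1], [-0.008, 0.0015, 0, 0, 0, 0, 1], [-0.008, 0.0015, 0, 0, 0, 0, 1]],
  ],
)

```text
clock: 8.3
eef_pos: [541.4, 89.3, 140.1]
eef_rot: [3.141, 0.005, 2.95]
wrist_force: [2.2, 1.6, 10.1]
finger_gap: 12.6
finger_force: 50.0
```

Request:
servo_tool(
  motion=[
    [[-0.001, 0.0002, 0, 0, 0, 0, 1], [-0.002, 0.0004, 0, 0, 0, 0, 1], [-0.002, 0.0004, 0, 0, 0, 0, 1]],
  ],
)

```text
clock: 8.6
eef_pos: [540.5, 89.5, 140.1]
eef_rot: [3.141, 0.005, 2.95]
wrist_force: [3.3, 2.3, 9.6]
finger_gap: 13.0
finger_force: 50.0
```

Request:
servo_tool(
  motion=[
    [[-0.001, 0.0002, 0, 0, 0, 0, 1], [-0.002, 0.0004, 0, 0, 0, 0, 1], [-0.002, 0.0004, 0, 0, 0, 0, 1]],
  ],
)

```text
clock: 8.9
eef_pos: [539.5, 89.7, 140.1]
eef_rot: [3.141, 0.005, 2.95]
wrist_force: [3.7, 1.8, 10.4]
finger_gap: 13.2
finger_force: 50.0
```

Run:
```python
from h import *
rep(3)
```

```text
lid (np.float64(0.005583330334399205), np.float64(130.78927235707937), np.int64(36570))
[539.45468563  89.70141346 140.14342713] [-42.67579493   0.82641449 140.14342713] 13.261393927459116 50.00337481498718 [1.88879946 1.68362814 9.75694164]
rail [-115.63   44.72  130.81] kpr [-122.63    0.86  149.65] rod [-67.74   0.79 255.7 ] rodfront [-102.44    0.84  146.14] staple [-92.92   1.28 149.1 ]
profile [(-98, np.float64(148.8)), (-99, np.float64(149.3)), (-100, np.float64(148.8)), (-101, np.float64(146.2)), (-102, np.float64(146.0)), (-103, np.float64(146.2)), (-104, np.float64(145.8)), (-105, np.float64(146.1)), (-106, np.float64(146.2)), (-107, np.float64(146.1)), (-108, np.float64(146.0)), (-109, np.float64(145.8)), (-110, np.float64(146.1)), (-111, np.float64(146.0)), (-112, np.float64(145.8)), (-113, np.float64(149.6)), (-114, np.float64(149.7)), (-115, np.float64(149.7)), (-116, np.float64(149.8)), (-117, np.float64(149.6))]
```

The tip is at the mouth with only sliding friction (≈3 N). I'll feel it in 1 mm at a time.

Request:
servo_tool(
  motion=[
    [[-0.001, 0.0002, 0, 0, 0, 0, 1], [-0.002, 0.0004, 0, 0, 0, 0, 1], [-0.002, 0.0004, 0, 0, 0, 0, 1]],
  ],
)

```text
clock: 9.35
eef_pos: [538.5, 89.9, 140.1]
eef_rot: [3.141, 0.005, 2.95]
wrist_force: [2.4, 1.7, 10.6]
finger_gap: 13.0
finger_force: 50.0
```

Request:
servo_tool(
  motion=[
    [[-0.001, 0.0002, 0, 0, 0, 0, 1], [-0.002, 0.0004, 0, 0, 0, 0, 1], [-0.002, 0.0004, 0, 0, 0, 0, 1]],
  ],
)

```text
clock: 9.65
eef_pos: [537.5, 90.1, 140.1]
eef_rot: [3.141, 0.005, 2.95]
wrist_force: [2.8, 1.9, 10.4]
finger_gap: 13.2
finger_force: 50.0
```

Moving freely. Another 1 mm step, then 2 mm.

Request:
servo_tool(
  motion=[
    [[-0.001, 0.0002, 0, 0, 0, 0, 1], [-0.002, 0.0004, 0, 0, 0, 0, 1], [-0.002, 0.0004, 0, 0, 0, 0, 1]],
  ],
)

```text
clock: 9.95
eef_pos: [536.6, 90.2, 140.1]
eef_rot: [3.141, 0.005, 2.95]
wrist_force: [3.7, 1.5, 8.7]
finger_gap: 13.2
finger_force: 50.0
```

Request:
servo_tool(
  motion=[
    [[-0.001, 0.0002, 0, 0, 0, 0, 1], [-0.002, 0.0004, 0, 0, 0, 0, 1], [-0.004, 0.0008, 0, 0, 0, 0, 1], [-0.004, 0.0008, 0, 0, 0, 0, 1]],
  ],
)

```text
clock: 10.35
eef_pos: [534.5, 90.6, 140.0]
eef_rot: [3.141, 0.005, 2.95]
wrist_force: [2.9, 1.1, 7.8]
finger_gap: 13.2
finger_force: 50.0
```

Run:
```python
from h import *
rep(2)
```

```text
lid (np.float64(0.004583656849356081), np.float64(130.77804611417156), np.int64(33641))
[534.48291122  90.6455005  139.95308803] [-47.73638779   0.81089135 139.95308803] 13.084159225031959 50.002909898757935 [3.42718616 1.76843382 9.04595461]
rail [-115.76   44.68  130.77] kpr [-122.68    1.29  149.63] rod [-71.71   0.79 256.06] rodfront [-102.47    0.83  145.64] staple [-92.91   0.82 148.91]
profile [(-98, np.float64(148.9)), (-99, np.float64(148.9)), (-100, np.float64(148.1)), (-101, np.float64(145.6)), (-102, np.float64(145.6)), (-103, np.float64(145.6)), (-104, np.float64(145.8)), (-105, np.float64(146.2)), (-106, np.float64(145.4)), (-107, np.float64(145.8)), (-108, np.float64(145.9)), (-109, np.float64(146.0)), (-110, np.float64(145.9)), (-111, np.float64(145.9)), (-112, np.float64(149.3)), (-113, np.float64(149.5)), (-114, np.float64(149.5)), (-115, np.float64(149.9)), (-116, np.float64(149.9)), (-117, np.float64(149.6))]
```

The nose is about 5 mm inside the bore and the force is still friction only. I'll continue home in steps.

Request:
servo_tool(
  motion=[
    [[-0.003, 0.0006, 0, 0, 0, 0, 1], [-0.006, 0.0012, 0, 0, 0, 0, 1], [-0.009, 0.0017, 0, 0, 0, 0, 1], [-0.012, 0.0023, 0, 0, 0, 0, 1], [-0.012, 0.0023, 0, 0, 0, 0, 1]],
  ],
)

```text
clock: 10.95
eef_pos: [528.4, 91.8, 139.9]
eef_rot: [3.141, 0.005, 2.95]
wrist_force: [2.3, 2.1, 8.1]
finger_gap: 13.0
finger_force: 50.0
```

Request:
servo_tool(
  motion=[
    [[-0.003, 0.0006, 0, 0, 0, 0, 1], [-0.006, 0.0012, 0, 0, 0, 0, 1], [-0.009, 0.0017, 0, 0, 0, 0, 1], [-0.012, 0.0023, 0, 0, 0, 0, 1], [-0.012, 0.0023, 0, 0, 0, 0, 1]],
  ],
)

```text
clock: 11.45
eef_pos: [522.4, 93.0, 139.9]
eef_rot: [3.141, 0.005, 2.95]
wrist_force: [3.2, 2.0, 8.6]
finger_gap: 12.7
finger_force: 50.0
```

Request:
servo_tool(
  motion=[
    [[-0.003, 0.0006, 0, 0, 0, 0, 1], [-0.006, 0.0012, 0, 0, 0, 0, 1], [-0.009, 0.0017, 0, 0, 0, 0, 1], [-0.012, 0.0023, 0, 0, 0, 0, 1], [-0.012, 0.0023, 0, 0, 0, 0, 1]],
  ],
)

```text
clock: 11.95
eef_pos: [516.4, 94.2, 139.9]
eef_rot: [3.141, 0.004, 2.95]
wrist_force: [3.1, 1.7, 9.0]
finger_gap: 12.7
finger_force: 50.0
```

Request:
servo_tool(
  motion=[
    [[-0.002, 0.0004, 0, 0, 0, 0, 1], [-0.004, 0.0008, 0, 0, 0, 0, 1], [-0.006, 0.0012, 0, 0, 0, 0, 1], [-0.008, 0.0016, 0, 0, 0, 0, 1], [-0.01, 0.002, 0, 0, 0, 0, 1], [-0.011, 0.0022, 0, 0, 0, 0, 1], [-0.011, 0.0022, 0, 0, 0, 0, 1]],
  ],
)

```text
clock: 12.65
eef_pos: [512.1, 95.0, 140.0]
eef_rot: [3.14, 0.008, 2.949]
wrist_force: [13.6, -0.1, 5.2]
finger_gap: 13.4
finger_force: 50.0
```

Request:
servo_tool(
  motion=[
    [[-0.001, 0.0002, 0, 0, 0, 0, 1], [-0.002, 0.0004, 0, 0, 0, 0, 1], [-0.002, 0.0004, 0, 0, 0, 0, 1]],
  ],
)

```text
clock: 12.95
eef_pos: [512.0, 95.0, 140.1]
eef_rot: [3.14, 0.01, 2.949]
wrist_force: [20.4, -0.5, -0.7]
finger_gap: 12.7
finger_force: 50.0
```

Request:
servo_tool(
  motion=[
    [[-0.0005, 0.0001, 0, 0, 0, 0, 1], [-0.001, 0.0002, 0, 0, 0, 0, 1], [-0.001, 0.0002, 0, 0, 0, 0, 1]],
  ],
)

```text
clock: 13.25
eef_pos: [512.0, 95.0, 140.1]
eef_rot: [3.14, 0.011, 2.949]
wrist_force: [24.9, -1.6, -3.5]
finger_gap: 12.9
finger_force: 50.0
```

The stop is firm at ~33.6 mm of tool travel. I'll ease off the push and compare the tip position with the earlier, ungripped cloud.

Request:
servo_tool(
  motion=[
    [[0.002, -0.0004, 0, 0, 0, 0, 1], [0.005, -0.001, 0, 0, 0, 0, 1], [0.005, -0.001, 0, 0, 0, 0, 1]],
  ],
)

```text
clock: 13.55
eef_pos: [512.2, 95.0, 139.9]
eef_rot: [3.141, 0.005, 2.949]
wrist_force: [5.1, 1.0, 7.5]
finger_gap: 12.7
finger_force: 50.0
```

Run:
```python
from h import *
def prof(B,th,lo,hi,ylim=1.5,fl=8):
    F=B.reshape(-1,3); F=F[np.isfinite(F[:,0])]
    F=F[(abs(F[:,1]-.8)<ylim)]
    r=(141.5-F[:,0])*np.cos(th)+(F[:,2]-130.75)*np.sin(th); h=(F[:,2]-130.75)*np.cos(th)-(141.5-F[:,0])*np.sin(th)
    m=(r>lo)&(r<hi)&(h>10)&(h<16)
    return r[m]
B0=np.load('/tmp/B.npy'); r=prof(B0,.0515,236,258); print('tip0 r',np.percentile(r,[95,98,100]),len(r))
Bs=[box(fish(cam('wrist'))) for _ in range(4)]; B=np.mean(Bs,0); print(lidangle(B))
r=prof(B,.0045,273.5,295); print('tip now r',np.percentile(r,[5,50,95,98,100]),len(r))
s=manip.read_state(); print(s['eef_pos'],box(s['eef_pos']),s['wrist_force'],s['finger_gap'])
c=load('wrist'); save('wrist4',cv2.resize(c['frame'][30:260,190:460],(704,600),interpolation=cv2.INTER_CUBIC))
```

```text
tip0 r [249.240503   249.3381319  249.40228767] 116
(np.float64(0.003484372612425707), np.float64(130.80442084233044), np.int64(20753))
tip now r [273.86598819 277.62643958 281.46480448 281.60454022 281.62245557] 126
[512.19350571  94.97064621 139.92246337] [-70.441542     0.83224354 139.92246337] [5.34915425 1.62947309 7.43442463] 13.074865419888038
```

View pics/wrist4.png

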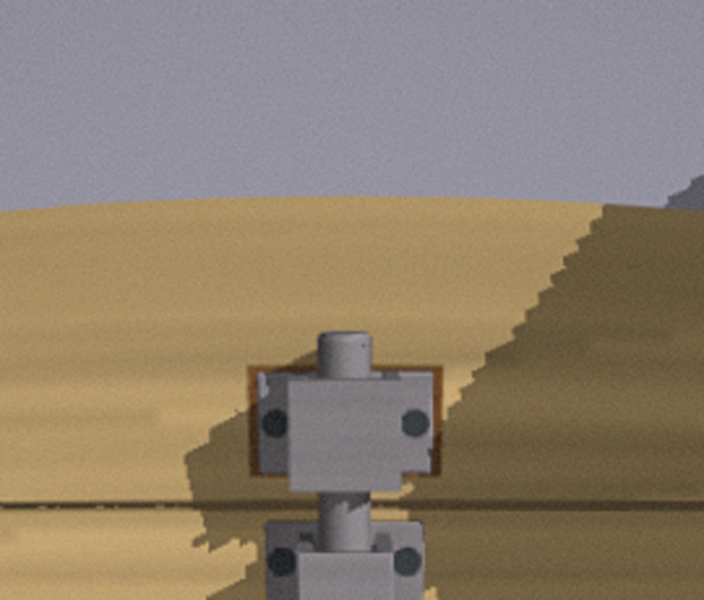

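The tip is about 8 mm past the keeper, but the cloud gives ~32–33 mm of travel, short of 36. I'll check whether the fingers are blocked by the front staple.

Run:
```python
from h import *
B0=np.load('/tmp/B.npy'); c=cam('wrist'); B1=box(fish(c))
def prof(B,th,y0,y1,lo,hi):
    F=B.reshape(-1,3); F=F[np.isfinite(F[:,0])]; F=F[(F[:,1]>y0)&(F[:,1]<y1)]
    r=(141.5-F[:,0])*np.cos(th)+(F[:,2]-130.75)*np.sin(th); h=(F[:,2]-130.75)*np.cos(th)-(141.5-F[:,0])*np.sin(th)
    print([(a,round(float(np.median(h[abs(r-a)<.6])),1)) for a in np.arange(lo,hi,1) if (abs(r-a)<.6).any()])
print('ctr0');prof(B0,.0515,0,1.8,170,254)
print('side0');prof(B0,.0515,6.5,9,205,252)
print('ctr1');prof(B1,.004,0,1.8,200,290)
print('side1');prof(B1,.004,6.5,9,200,252)
save('wrist5',cv2.resize(c['frame'][180:420,180:470],(725,600),interpolation=cv2.INTER_CUBIC))
```

```text
ctr0
[(np.int64(173), 40.0), (np.int64(174), 40.1), (np.int64(175), 39.9), (np.int64(176), 39.6), (np.int64(177), 39.9), (np.int64(178), 39.6), (np.int64(179), 40.1), (np.int64(180), 40.1), (np.int64(181), 39.9), (np.int64(182), 39.9), (np.int64(183), 39.9), (np.int64(184), 38.8), (np.int64(185), 28.2), (np.int64(186), 25.6), (np.int64(187), 13.8), (np.int64(188), 14.2), (np.int64(189), 13.7), (np.int64(190), 14.1), (np.int64(191), 13.7), (np.int64(192), 13.6), (np.int64(193), 13.9), (np.int64(194), 13.5), (np.int64(195), 13.6), (np.int64(196), 14.0), (np.int64(197), 14.0), (np.int64(198), 14.1), (np.int64(199), 13.9), (np.int64(200), 13.9), (np.int64(201), 13.9), (np.int64(202), 13.9), (np.int64(203), 132.1), (np.int64(204), 132.9), (np.int64(205), 132.3), (np.int64(206), 14.0), (np.int64(207), 123.1), (np.int64(208), 140.0), (np.int64(209), 140.9), (np.int64(210), 122.9), (np.int64(211), 121.9), (np.int64(212), 120.3), (np.int64(213), 119.3), (np.int64(214), 14.1), (np.int64(215), 13.9), (np.int64(216), 13.7), (np.int64(217), 13.5), (np.int64(218), 13.6), (np.int64(219), 13.6), (np
[... 4248 characters left out ...]
21), 66.9), (np.int64(222), 71.9), (np.int64(223), 88.5), (np.int64(224), 2.6), (np.int64(225), 120.5), (np.int64(226), 121.9), (np.int64(227), 124.2), (np.int64(228), 124.9), (np.int64(229), 125.4), (np.int64(230), 123.0), (np.int64(231), 130.9), (np.int64(232), 132.5), (np.int64(233), 129.7), (np.int64(234), 126.8), (np.int64(235), 134.9), (np.int64(236), 141.3), (np.int64(237), 141.1), (np.int64(238), 125.2), (np.int64(239), 124.3), (np.int64(240), 123.0), (np.int64(241), 121.4), (np.int64(242), 120.9), (np.int64(243), 124.0), (np.int64(244), 122.3), (np.int64(245), 120.0), (np.int64(246), 119.9), (np.int64(247), 121.6), (np.int64(248), -0.7), (np.int64(249), -1.0), (np.int64(250), -0.9)]
```

View pics/wrist5.png

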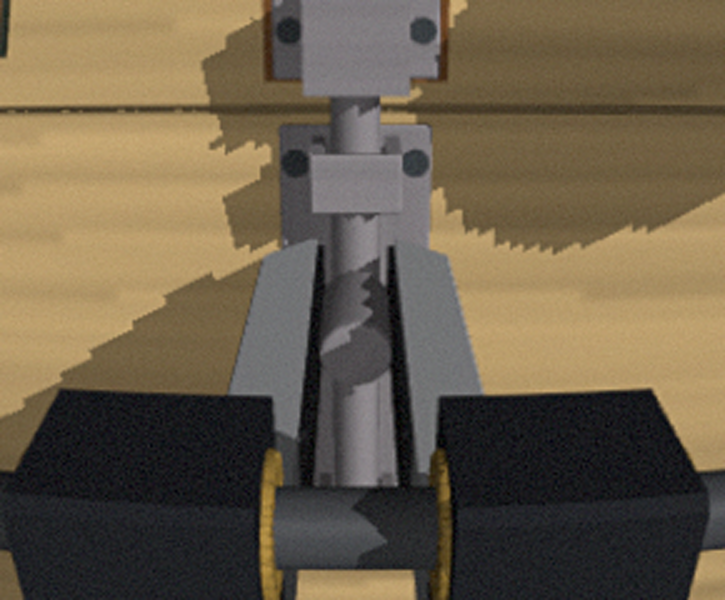

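The profile shows the knob's front face moved ~32.5–33 mm and stopped hard. The knob centre is ~20 mm from the front staple and the fingers are not touching it. I'll let go and then test with closed fingers pushing gently on the knob from behind, which rules out a finger clash.

Request:
servo_tool(
  motion=[
    [[0, 0, 0, 0, 0, 0, 0.6], [0, 0, 0, 0, 0, 0, 0.6], [0, 0, 0, 0, 0, 0, 0.6], [0, 0, 0, 0, 0, 0, 0.6], [0, 0, 0.04, 0, 0, 0, 0.6], [0, 0, 0.08, 0, 0, 0, 0.6], [0, 0, 0.12, 0, 0, 0, 0.6], [0.04, -0.008, 0.12, 0, 0, 0, 1], [0.072, -0.014, 0.12, 0, 0, 0, 1], [0.072, -0.014, 0.12, 0, 0, 0, 1]],
  ],
)

```text
clock: 14.8
eef_pos: [547.3, 87.7, 198.1]
eef_rot: [-3.141, -0.0, 2.949]
wrist_force: [0.0, 0.4, -0.2]
finger_gap: 16.9
finger_force: 0.0
```

Run:
```python
from h import *
c=cam('wrist'); B=box(fish(c)); print(lidangle(B)); print('top',lidangle(box(cloud(cam('top')))))
F=B.reshape(-1,3); F=F[np.isfinite(F[:,0])]; F=F[abs(F[:,1]-.8)<1.2]; th=.005
r=(141.5-F[:,0])+(F[:,2]-130.75)*th; h=(F[:,2]-130.75)-(141.5-F[:,0])*th
print([(a,round(float(np.median(h[abs(r-a)<.6])),1)) for a in np.arange(195,290,1) if (abs(r-a)<.6).any()])
s=manip.read_state(); print(s['eef_pos'],box(s['eef_pos']),s['finger_gap'],s['wrist_force'])
```

```text
(np.float64(0.0038184195221074445), np.float64(130.78394559799133), np.int64(34187))
top (np.float64(0.004126316382388593), np.float64(129.7561565755219), np.int64(1620))
[(np.int64(195), 191.5), (np.int64(196), 192.1), (np.int64(197), 14.2), (np.int64(198), 181.2), (np.int64(199), 199.4), (np.int64(200), 199.9), (np.int64(201), 199.3), (np.int64(202), 182.2), (np.int64(203), 181.8), (np.int64(204), 180.9), (np.int64(205), 179.5), (np.int64(206), 178.6), (np.int64(207), 40.1), (np.int64(208), 39.6), (np.int64(209), 39.8), (np.int64(210), 39.4), (np.int64(211), 39.4), (np.int64(212), 39.3), (np.int64(213), 40.0), (np.int64(214), 39.7), (np.int64(215), 39.8), (np.int64(216), 39.5), (np.int64(217), 36.7), (np.int64(218), 24.4), (np.int64(219), 13.9), (np.int64(220), 14.2), (np.int64(221), 14.0), (np.int64(222), 14.0), (np.int64(223), 13.8), (np.int64(224), 13.6), (np.int64(225), 13.3), (np.int64(226), 13.3), (np.int64(227), 13.3), (np.int64(228), 13.7), (np.int64(229), 13.8), (np.int64(230), 16.7), (np.int64(231), 16.9), (np.int64(232), 16.7), (np.int64(233), 17.1), (np.int64(234), 17.0
[... 705 characters left out ...]
5), 17.9), (np.int64(266), 17.8), (np.int64(267), 17.6), (np.int64(268), 17.8), (np.int64(269), 18.0), (np.int64(270), 17.2), (np.int64(271), 17.1), (np.int64(272), 17.0), (np.int64(273), 17.2), (np.int64(274), 13.8), (np.int64(275), 13.7), (np.int64(276), 13.8), (np.int64(277), 13.6), (np.int64(278), 13.5), (np.int64(279), 13.5), (np.int64(280), 14.1), (np.int64(281), 13.7), (np.int64(282), 12.7), (np.int64(283), -1.4), (np.int64(284), -1.4), (np.int64(285), -1.2), (np.int64(286), -1.4), (np.int64(287), -0.8), (np.int64(288), -1.2), (np.int64(289), -1.1)]
[546.05930776  88.09376712 198.05264827] [-35.88617203   0.4999467  198.05264827] 9.327329518990648 [ 0.22993564 -0.20727379  1.00204021]
```

The lid stays held (0.004 rad) after letting go. Now I'll lower the closed fingers behind the knob, above the rod, and push gently.

Request:
servo_tool(
  motion=[
    [[0, 0, 0, 0, 0, 0, 1], [0, 0, -0.04, 0, 0, 0, 1], [0, 0, -0.08, 0, 0, 0, 1], [0, 0, -0.094, 0, 0, 0, 1], [-0.01, 0.002, -0.094, 0, 0, 0, 1], [-0.02, 0.004, -0.094, 0, 0, 0, 1], [-0.024, 0.0046, -0.094, 0, 0, 0, 1], [-0.024, 0.0046, -0.094, 0, 0, 0, 1]],
  ],
  newtons=20,
)

```text
clock: 15.7
eef_pos: [534.5, 90.5, 152.4]
eef_rot: [3.141, 0.001, 2.95]
wrist_force: [0.3, 0.7, -0.1]
finger_gap: 0.4
finger_force: 0.0
```

Request:
servo_tool(
  motion=[
    [[-0.002, 0.0004, 0, 0, 0, 0, 1], [-0.004, 0.0008, 0, 0, 0, 0, 1], [-0.004, 0.0008, 0, 0, 0, 0, 1]],
  ],
)

```text
clock: 16.0
eef_pos: [532.5, 90.8, 151.6]
eef_rot: [3.142, 0.0, 2.95]
wrist_force: [0.2, 0.2, 0.3]
finger_gap: 0.7
finger_force: 0.0
```

Request:
servo_tool(
  motion=[
    [[-0.002, 0.0004, 0, 0, 0, 0, 1], [-0.004, 0.0008, 0, 0, 0, 0, 1], [-0.004, 0.0008, 0, 0, 0, 0, 1]],
  ],
)

```text
clock: 16.3
eef_pos: [530.5, 91.2, 151.5]
eef_rot: [-3.142, -0.0, 2.95]
wrist_force: [-0.9, -0.5, 1.0]
finger_gap: 0.4
finger_force: 0.0
```

Request:
servo_tool(
  motion=[
    [[-0.002, 0.0004, 0, 0, 0, 0, 1], [-0.004, 0.0008, 0, 0, 0, 0, 1], [-0.004, 0.0008, 0, 0, 0, 0, 1]],
  ],
)

```text
clock: 16.6
eef_pos: [529.1, 91.5, 151.7]
eef_rot: [3.141, 0.002, 2.95]
wrist_force: [4.9, -1.4, -3.1]
finger_gap: 0.2
finger_force: 2.5
```

Request:
servo_tool(
  motion=[
    [[-0.001, 0.0002, 0, 0, 0, 0, 1], [-0.002, 0.0004, 0, 0, 0, 0, 1], [-0.002, 0.0004, 0, 0, 0, 0, 1]],
  ],
)

```text
clock: 16.9
eef_pos: [528.9, 91.5, 151.8]
eef_rot: [3.141, 0.004, 2.949]
wrist_force: [11.1, -1.7, -4.7]
finger_gap: 0.3
finger_force: 5.5
```

Request:
servo_tool(
  motion=[
    [[-0.001, 0.0002, 0, 0, 0, 0, 1], [-0.002, 0.0004, 0, 0, 0, 0, 1], [-0.002, 0.0004, 0, 0, 0, 0, 1]],
  ],
)

```text
clock: 17.2
eef_pos: [528.7, 91.5, 151.9]
eef_rot: [3.141, 0.006, 2.949]
wrist_force: [17.9, -2.3, -7.8]
finger_gap: 0.7
finger_force: 8.6
```

There is no movement at 18 N from a clean push, and it stops in the same place both ways. That is a firm end stop, with the nose ~8 mm beyond the keeper. I'll back off, retreat up and check.

Request:
servo_tool(
  motion=[
    [[0.01, -0.002, 0, 0, 0, 0, 1], [0.02, -0.004, 0, 0, 0, 0, 1], [0.02, -0.004, 0.04, 0, 0, 0, 1], [0.02, -0.004, 0.12, 0, 0, 0, 1], [0.02, -0.004, 0.2, 0, 0, 0, 1], [0.02, -0.004, 0.28, 0, 0, 0, 1], [0.02, -0.004, 0.28, 0, 0, 0, 1]],
  ],
)

```text
clock: 17.9
eef_pos: [537.8, 90.2, 297.0]
eef_rot: [3.139, 0.008, 2.95]
wrist_force: [-0.0, -0.2, -0.8]
finger_gap: 0.2
finger_force: 0.0
```

Run:
```python
from h import *
c=cam('wrist'); B=box(fish(c)); print(lidangle(B))
F=B.reshape(-1,3); F=F[np.isfinite(F[:,0])]; F=F[abs(F[:,1]-.8)<1.5]; th=.004
r=(141.5-F[:,0])+(F[:,2]-130.75)*th; h=(F[:,2]-130.75)-(141.5-F[:,0])*th
print([(a,round(float(np.median(h[abs(r-a)<.7])),1)) for a in np.arange(130,290,1) if (abs(r-a)<.7).any()])
save('wrist6',c['frame']); s=manip.read_state(); print(s['eef_pos'],s['clock'])
```

```text
(np.float64(0.004026040694652322), np.float64(130.7703580775909), np.int64(28874))
[(np.int64(130), -0.2), (np.int64(131), 0.7), (np.int64(132), -0.2), (np.int64(133), -0.5), (np.int64(134), 0.7), (np.int64(135), 0.7), (np.int64(136), 0.2), (np.int64(137), 0.5), (np.int64(142), 13.9), (np.int64(143), 14.2), (np.int64(144), 14.0), (np.int64(145), 16.5), (np.int64(146), 17.1), (np.int64(147), 16.8), (np.int64(148), 16.5), (np.int64(149), 17.0), (np.int64(150), 16.9), (np.int64(151), 16.8), (np.int64(152), 16.7), (np.int64(153), 16.7), (np.int64(154), 17.0), (np.int64(155), 17.4), (np.int64(156), 16.7), (np.int64(157), 15.5), (np.int64(158), 14.1), (np.int64(159), 13.8), (np.int64(160), 13.8), (np.int64(161), 14.3), (np.int64(162), 13.8), (np.int64(163), 13.8), (np.int64(164), 14.1), (np.int64(165), 14.1), (np.int64(166), 13.9), (np.int64(167), 14.2), (np.int64(168), 14.0), (np.int64(169), 13.6), (np.int64(170), 14.5), (np.int64(171), 14.5), (np.int64(172), 14.5), (np.int64(173), 14.4), (np.int64(174), 14.0), (np.int64(175), 13.9), (np.int64(176), 14.4), (np.int64(177), 13.4), (np.int64
[... 1907 characters left out ...]
), 18.1), (np.int64(262), 18.1), (np.int64(263), 18.7), (np.int64(264), 17.0), (np.int64(265), 18.0), (np.int64(266), 17.9), (np.int64(267), 17.5), (np.int64(268), 17.6), (np.int64(269), 18.0), (np.int64(270), 17.8), (np.int64(271), 18.5), (np.int64(272), 17.5), (np.int64(273), 17.8), (np.int64(274), 15.8), (np.int64(275), 13.8), (np.int64(276), 14.3), (np.int64(277), 14.3), (np.int64(278), 13.8), (np.int64(279), 13.8), (np.int64(280), 14.7), (np.int64(281), 14.6), (np.int64(282), 13.9), (np.int64(283), -1.3), (np.int64(284), -1.6), (np.int64(285), -1.5), (np.int64(286), -1.4), (np.int64(287), -0.1), (np.int64(288), -1.0), (np.int64(289), -1.4)]
[537.17980076  90.09962904 293.80451064] 17.95
```

View pics/wrist6.png

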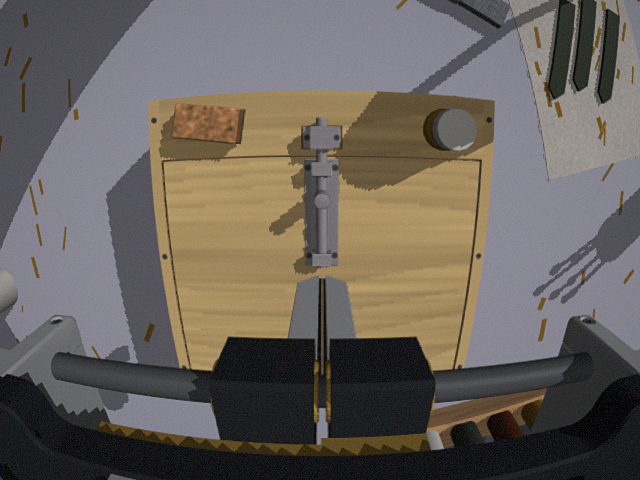

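The rear and front staple faces are at r≈157 and 230. A symmetric 36 mm travel therefore ends with the knob at ≈211, exactly where it is, so the bolt is home. The picture shows the lid flat, the nose through the keeper at (322,125), and the pot (450,130) and cork (208,123) undisturbed.

```bash
python3 -c "
from cell import manip
print(manip.sign_off())"
```

```text
the job is handed in; nothing more can be done
None
```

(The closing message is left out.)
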